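# Stow a jar on its tray in the garage rack

### The arm

A 7-joint arm with a two-finger parallel gripper is mounted at the origin on the work surface. World frame = base frame: x ahead of the robot, y to its left, z up, the work surface at z = 0. Lengths are in m, angles in rad, forces in N, time in s.
With the tool pointing down it reaches from about 0.425 to 0.8 m from the base axis. Payload 8.3 kg.
Tool frame: the origin (TCP) lies between the finger pads; the fingertips stand 14 mm ahead of it and the grasp point (between the pads) lies 5 mm behind it; z points along the fingers, x is the direction in which the jaws open and shut, and the axes are right-handed (so a half turn about z gives the same grasp; the last joint's range is limited). The gripper opens to 85 mm and grips with 20 to 120 N. Pads are 22 mm wide; open, the fingers measure 114 mm over their backs; the gripper's body (76 mm by 85 mm) begins 54 mm behind the grasp point. The pads swing forward as they close: fully open they stand 13 mm farther back than shut.
Start: joints at [1.098, 0.383, 0.016, 1.37, -0.006, 1.388, -0.046], TCP at [0.249, -0.573, 0.245] pointing down, gripper open.
Joint ranges: [-2.95, 2.95], [-0.25, 2.06], [-1.52, 1.56], [0.18, 2.33], [-1.44, 4.58], [0.02, 2.06], [-3.01, 3.01]. Speed limits (rad/s): [2.39, 2.39, 3.01, 3.01, 3.14, 3.14, 3.14].

### API

Orientations are given as a unit quaternion [w, x, y, z].
In Python, from bench import observe, grab_frame, camera_model, sign_off, masks_of, landmark_of gives the robot as it stands.
- The arm moves only by the tool jog_arm, never from a script. Its argument "steps" is a list that holds one entry, the list of rows, each a list of 7 numbers: the shift along the tool's x, y, z in m, then the turn, a rotation vector about the tool's x, y, z in degrees, then the opening, from 0 (shut) to 1 (fully open). In form: [[[dx, dy, dz, ax, ay, az, gripper], ...]]. A call has 1 to 12 rows; each row shifts and turns the pose as measured when the row begins, along the tool's axes as they then stand; what a row does not reach is not made up. A row lasts 1/12 s, in which the tool goes at most 41.7 mm and 7.16 degrees, less where a joint would pass 70% of its speed; a pose out of reach is approached as far as the arm can. A call with a gripper value outside its range is refused whole. The fingers move at their own pace and stop on an object; "newtons" is the grip in N (left out, the last holds). Time passes only in rows, so rows that do not move let the fingers close. It gives the time, the measured TCP pose, the force and the opening at its end, in the units of the state.
- observe(): the state, without advancing time (a new reading comes with each control period).
- grab_frame(name): name is "scene" or "top" or "wrist"; returns the picture (384x512x3 uint8, red, green, blue); there is no depth.
- camera_model(name): a dict with "fx", "fy", "cx", "cy" (pixels), "R" (3x3) and "t" (3): a world point X has camera coordinates R X + t. Camera axes: x right, y down, z forward; pixel columns grow to the right and rows downward; lengths in m; the calibration is good to about 2 mm. A picture is of the moment at which its call begins: read the wrist's pose just before it. camera_model takes no time and is no camera call; for the wrist camera it gives the pose at the moment of the call.
- sign_off(): hands the job in, once; it reports no verdict.
Trained networks look in the newest picture that a camera, given by its name, has taken for a name from the list of things; names that differ only in an ending like _2 or _b are one class to them, and where a whole thing is asked for, a point or a joint stands for the part that bears it (a point fixed in the world has none). Each returns a list of dicts, best first, with "conf" (0 to 1); they miss things now and then, are a little off and sometimes report something else, mostly with a low value. They report only what shows in the picture. A call takes as long as a camera call. They do not tell look-alikes from the thing itself.
- masks_of(camera, thing): "region" (384x512 bool, what is visible of it) and "box" ([left, top, right, bottom] in pixels, round what is visible of it).
- landmark_of(camera, thing): "xy" ([column, row] in pixels: a listed point, or the origin of a listed thing).
The state is a dict: "t": time; "joint_pos": joint angles; "dq": joint speeds; "joint_efforts": joint torques, N m; "tool_pos": TCP position; "eef_rot": TCP orientation; "ft_force": force on the tool from outside, world axes, zero at the start; "wrist_torque": the same for the moment, N m; "gripper_width": finger opening in m.
Only numpy, scipy, OpenCV 4.12 (cv2) and the standard library are available. Lean on these libraries where they do the work, as an engineer would, in place of code of your own. Each camera call takes 0.05 s, during which the arm holds its last target. There are 200 camera calls.

### The job

Stand the short jar in the loose tray on the table, then slide the tray, with the jar upright in it, all the way home onto the one empty pair of rails in the rack that has the cardboard carton on top. Let go, and leave the other things on the table where they are.

Things in the scene. Friction and masses are not known exactly. Their poses are not given: they have to be found in the camera images.
- tray: loose aluminium tray 130 x 130 mm, floor 4 mm thick, rim 12 mm high (124 mm clear inside), about 0.16 kg. Origin at the centre of its underside, z up. Along its -x a 12 mm wide handle: a low bar, then a black upright grip from x -100 to -140 mm, top 40 mm above the underside. In a rack the handle stays outside and the tray's front edge is flush with the rack's front.
- tray_handle (a point): point in the middle of the black grip's width and length, 120 mm to -x of the tray's origin and 25 mm above its underside; axes as the tray's
- short_jar: the short amber glass jar with steel lid, 46 mm diameter, 42 mm high, about 0.08 kg; origin at the centre of its underside, z up. Standing in the tray its underside is 4 mm above the tray's.
- tall_jar: the tall amber jar, bystander, 46 mm diameter, 95 mm high; too tall for the rack; origin at the centre of its underside. Stays where it is.
- rack_a: open steel rack fixed to the table, 150 mm deep (x), 166 wide, 284 high; origin on the table under its trays' middle, its open front 65 mm towards its -x (the robot). Three pairs of side rails, ledge tops at 40, 120, 200 mm; 110 mm between ledges, 138 between their guide walls; stops at the rear end. Handleless trays with flush fronts fill two pairs; the middle pair (ledge tops at 120 mm) is empty.
- rack_b: open steel rack fixed to the table, 150 mm deep (x), 166 wide, 284 high; origin on the table under its trays' middle, its open front 65 mm towards its -x (the robot). Three pairs of side rails, ledge tops at 40, 120, 200 mm; 110 mm between ledges, 138 between their guide walls; stops at the rear end. Handleless trays with flush fronts fill two pairs; the lowest pair (ledge tops at 40 mm) is empty.
- rack_a_free (a point): where the tray's origin comes when it is fully home on rack_a's empty rails: between the rails, at the height of the ledge tops; axes as the rack's, x pointing in
- rack_b_free (a point): the same for rack_b's empty rails
- carton: brown cardboard box 60 x 110 x 45 mm (x, y, z) lying on top of one of the two racks, behind the middle of its top: it marks the rack to use; origin at the centre of its underside
- paint_tin: round grey tin, 64 mm diameter, 55 high, on top of the other rack; origin at the centre of its underside
- wrench: 160 mm open steel wrench lying on the table, bystander
- screwdriver: 180 mm screwdriver lying on the table, bystander
- tape_roll: paper tape roll, 90 mm across, 24 high lying on the table, bystander
- clamp: 110 mm dark steel bar clamp lying on the table, bystander
Things that resemble listed ones, but are neither listed nor needed, are in the scene too. Leave any pink or yellow look-alike of the short_jar alone.

How it is judged:
By the outcome, as a careful person would: the job done as asked, in the order asked, and still so for the second after the job is handed in, with the robot touching nothing.
It also fails if it takes over 72 s, if anything falls off the work surface, if the arm or the gripper's body presses on something with over 40 N, if the wrist force passes 120 N, or if a joint passes its speed limit or range.

## Working session

There is one attempt and no reset: what is moved stays moved. The work goes in short steps, Python scripts to look and compute and a tool call to move; the robot and the scene stay as the last step left them, time stands still between calls to the robot, and variables do not carry over. Pictures are saved under pics/ and viewed, about 8 in all and at most 12, crops included, and the job is handed in when it is done.

Besides the shell and the picture viewer there is one more tool, called after "Emit:" in YAML: its name, and indented under it one key for each argument. jog_arm: Moves the arm, as the interface text tells. Its arguments: {"type":"object","properties":{"steps":{"type":"array","items":{"type":"array","items":{"type":"array","items":{"type":"number"}}}},"newtons":{"type":"number"}},"required":["steps"]}

```bash
mkdir -p pics; ls; python3 - <<'E'
from bench import *
import cv2,numpy as np
s=observe();print(s)
fs=[]
for c in("scene","top"):
    f=grab_frame(c);fs.append(f)
    m=camera_model(c);print(c,m)
    for th in("tray","tray_handle","short_jar","tall_jar","carton","paint_tin","rack_a","rack_a_free"):
        print(c,th,[(np.round(d["xy"]).tolist(),round(d["conf"],2)) for d in landmark_of(c,th)][:4])
for c,f in zip(("scene","top"),fs): cv2.imwrite(f"pics/{c}0.png",cv2.resize(f[:,:,::-1],(800,600)))
print(observe()["t"])
E
```

```text
pics
{'t': 0.0, 'joint_pos': array([ 1.09809652,  0.3842434 ,  0.01638243,  1.37119519, -0.00632164,
        1.38822898, -0.04649281]), 'dq': array([-0.00156685,  0.00021043,  0.00081485,  0.00178192, -0.00103109,
       -0.00090362,  0.00047734]), 'joint_efforts': array([-1.29500524e-03, -6.27607799e+01,  8.43217950e-01, -3.71824086e+01,
        1.64354313e-02,  1.42591863e-02, -3.37635686e-05]), 'tool_pos': array([ 0.24884978, -0.57277402,  0.24425708]), 'eef_rot': array([-5.46850117e-04,  8.36205205e-01, -5.48415745e-01, -8.52769436e-04]), 'ft_force': array([-0.28807986,  0.90672062, -0.10658685]), 'wrist_torque': array([ 0.0042579 ,  0.02133468, -0.01453993]), 'gripper_width': 0.08522483601718689}
scene {'fx': 492.286237780132, 'fy': 492.286237780132, 'cx': 258.18622094250105, 'cy': 194.39203935808473, 'R': array([[-0.91235958,  0.40911344,  0.01503984],
       [ 0.27701607,  0.64398645, -0.71312239],
       [-0.30143341, -0.64645777, -0.7008782 ]]), 't': array([ 0.51153598, -0.04381389,  1.61153157])}
scene tray [([259.0, 231.0], 0.65), ([205.0, 215.0], 0.59)]
scene tray_handle 
[... 467 characters left out ...]
 377.2296893317679, 'cx': 253.7118312541511, 'cy': 191.10076757218354, 'R': array([[ 0.06920446, -0.99759991, -0.00227394],
       [-0.97192777, -0.06690941, -0.22556496],
       [ 0.22487143,  0.01782021, -0.97422548]]), 't': array([-0.02702284,  0.59471405,  0.96976875])}
top tray [([261.0, 209.0], 0.77)]
top tray_handle [([264.0, 246.0], 0.75)]
top short_jar [([377.0, 287.0], 0.8), ([333.0, 272.0], 0.75), ([347.0, 217.0], 0.62), ([371.0, 252.0], 0.48)]
top tall_jar [([143.0, 240.0], 0.57)]
top carton [([206.0, 100.0], 0.64)]
top paint_tin [([324.0, 99.0], 0.65), ([218.0, 150.0], 0.57), ([387.0, 174.0], 0.41)]
top rack_a [([306.0, 149.0], 0.56)]
top rack_a_free [([213.0, 132.0], 0.84)]
0.9
```

View pics/scene0.png

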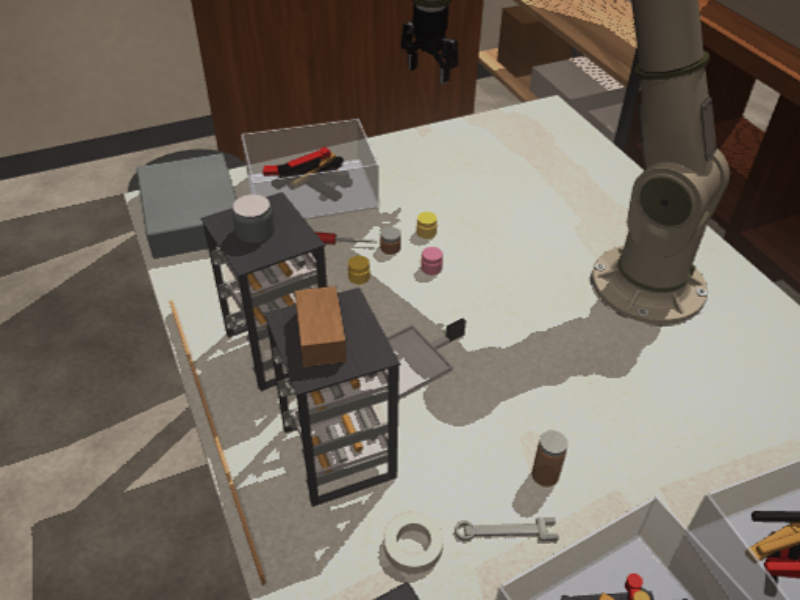

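View pics/top0.png

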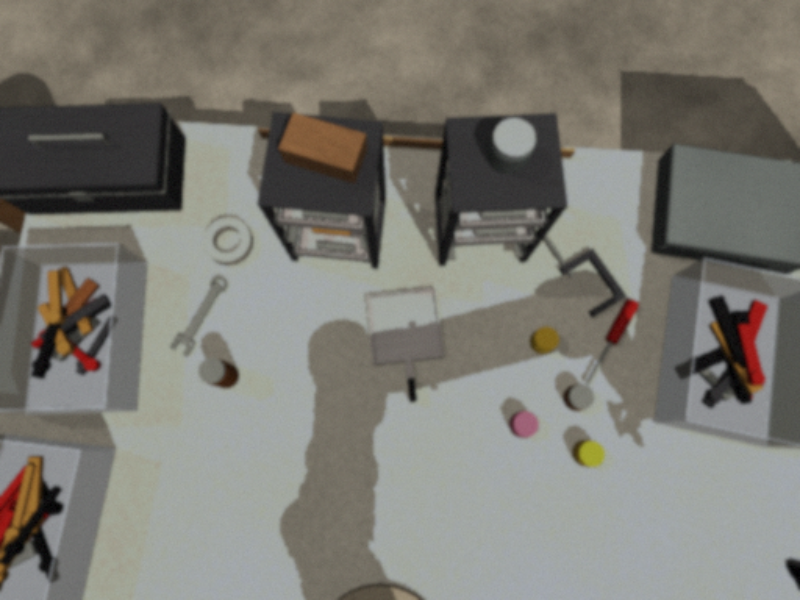

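Pictures: in the top view (512x384 px), the carton rack is on the left at about (206,120) and the tin rack is at (322,120). The tray is at (259,209). The short-jar candidates are ochre (347,217), steel lid (371,252), pink (333,272) and yellow (377,287). I expect the steel-lidded one to be right, and a crop will confirm it.

```bash
cat > h.py <<'E'
import numpy as np,cv2
from bench import *
def ray(c,uv,z,m=None):
    m=m or camera_model(c);R=m["R"];C=-R.T@m["t"]
    d=R.T@np.array([(uv[0]-m["cx"])/m["fx"],(uv[1]-m["cy"])/m["fy"],1])
    return C+d*(z-C[2])/d[2]
def proj(c,X,m=None):
    m=m or camera_model(c);p=m["R"]@np.array(X)+m["t"];return np.array([m["fx"]*p[0]/p[2]+m["cx"],m["fy"]*p[1]/p[2]+m["cy"]])
def crop(f,x0,y0,x1,y1,w,h): return cv2.resize(f[y0:y1,x0:x1,::-1],(w,h),interpolation=cv2.INTER_CUBIC)
E
python3 - <<'E'
from h import *
a=grab_frame("scene");b=grab_frame("top")
P=np.vstack([np.hstack([crop(a,160,180,270,330,400,545)[:300*1+245],crop(b,160,65,260,180,400,545)])])
cv2.imwrite("pics/racks.png",P)
cv2.imwrite("pics/jars.png",np.hstack([crop(a,210,130,290,190,400,300),crop(b,320,200,400,300,400,500)[:300] if 0 else crop(b,310,205,410,300,400,300)]))
for c,th in [("top","rack_b_free"),("scene","rack_b_free"),("top","rack_b")]:
    print(c,th,[(np.round(d["xy"],1).tolist(),round(d["conf"],2)) for d in landmark_of(c,th)][:4])
print("jar",ray("top",(371,252),0),ray("scene",(250,157),0))
print("tray",ray("top",(261,209),0),ray("scene",(259,231),0))
print("hand",ray("top",(264,246),.025),ray("scene",(292,209),.025))
print("tall",ray("top",(143,240),0),ray("scene",(348,303),0))
print("carton",ray("top",(206,100),.284),ray("scene",(203,213),.284))
for z in(.04,.12): print("free",z,ray("top",(213,132),z),ray("scene",(217,259),z))
print("rack",ray("scene",(221,287),0),ray("scene",(178,221),0),ray("top",(306,149),0))
m=camera_model("scene");print("cam",-m["R"].T@m["t"])
E
```

```text
top rack_b_free []
scene rack_b_free []
top rack_b [([308.9, 150.9], 0.77), ([219.2, 148.6], 0.62)]
jar [ 0.45727153 -0.32783933  0.        ] [ 0.44660783 -0.32289242  0.        ]
tray [ 0.55907331 -0.00951713  0.        ] [ 0.55618261 -0.00417043  0.        ]
hand [ 0.45108718 -0.02445995  0.025     ] [ 0.43866787 -0.02487999  0.025     ]
tall [0.44634813 0.32038257 0.        ] [0.44605715 0.31288851 0.        ]
carton [0.75155696 0.13400314 0.284     ] [0.75600294 0.12221677 0.284     ]
free 0.04 [0.77096091 0.14603671 0.04      ] [0.7154207  0.07364231 0.04      ]
free 0.12 [0.73945364 0.13444828 0.12      ] [0.73439673 0.13357927 0.12      ]
rack [0.72932364 0.13529503 0.        ] [ 0.76197128 -0.13635601  0.        ] [ 0.75152792 -0.13284989  0.        ]
cam [0.96461136 0.86072641 1.09054927]
```

View pics/racks.png

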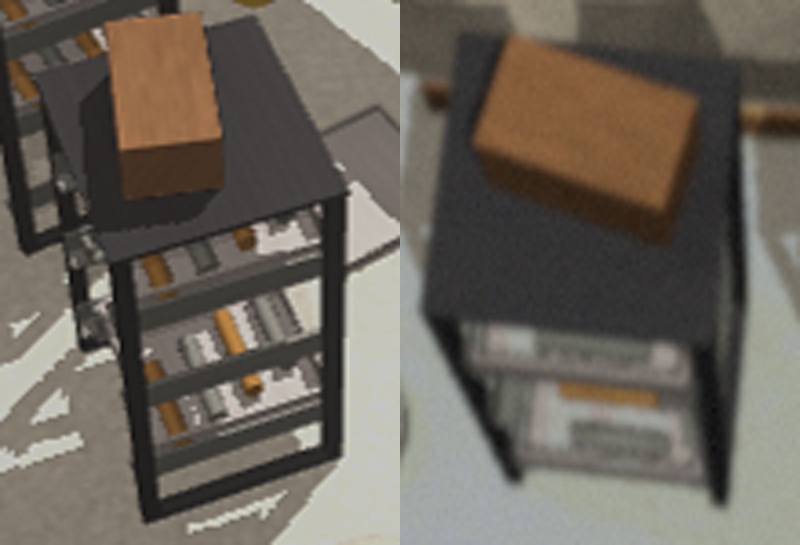

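View pics/jars.png

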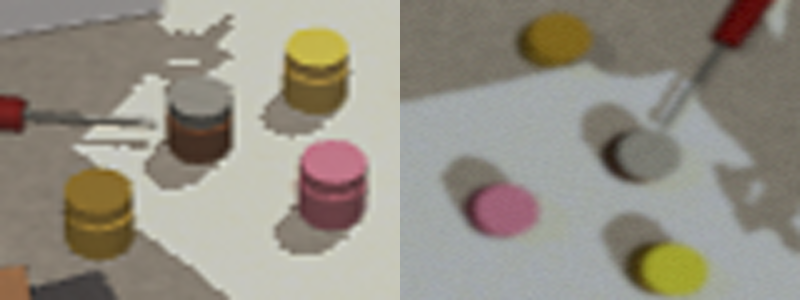

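The crop confirms that the jar with the steel lid and brown glass at top (371,252) / scene (250,157) is the short_jar. The other three have ochre, pink and yellow lids. The carton rack seems to be rack_a, with the middle pair free, because both cameras agree on the free point only at z = 0.12. I'll check this with a projection overlay and move above the jar.

```bash
cat >> h.py <<'E'
from scipy.spatial.transform import Rotation as Ro
from scipy.optimize import least_squares
def tool():
    s=observe();q=s["eef_rot"];return np.array(s["tool_pos"]),Ro.from_quat([q[1],q[2],q[3],q[0]]),s
def pose(yaw,tilt=0):
    """tool: jaw axis at yaw (deg) horizontal; tilt leans the fingers forward (toward jaw-axis x down side)"""
    x=np.array([np.cos(np.radians(yaw)),np.sin(np.radians(yaw)),0]);z=np.array([0,0,-1.]);y=np.cross(z,x)
    return Ro.from_matrix(np.array([x,y,z]).T)*Ro.from_euler("x",tilt,degrees=True)
def rows(P,Rt,n):
    p,R,_=tool();w=(R.inv()*Rt).as_rotvec();step=Ro.from_rotvec(w/n)
    d=(P-p)/n
    for i in range(n):
        print(np.round(R.inv().apply(d),4).tolist(),np.round(np.degrees(w/n),2).tolist());R=R*step
E
cat > r.py <<'E'
from h import *
top=[(174.5,72.4),(245.5,78.2),(166.3,131),(238,138)];sc=[(171,199.8),(190.3,252.1),(230,184),(254.9,232.8)]
loc={'BL':(.085,.083),'BR':(.085,-.083),'FL':(-.065,.083),'FR':(-.065,-.083)}
obs=[("top",'BL',top[0]),("top",'BR',top[1]),("top",'FL',top[2]),("top",'FR',top[3]),("scene",'BR',sc[0]),("scene",'BL',sc[1]),("scene",'FR',sc[2]),("scene",'FL',sc[3])]
def W(p,l,z): c,s=np.cos(p[2]),np.sin(p[2]);return np.array([p[0]+c*l[0]-s*l[1],p[1]+s*l[0]+c*l[1],z])
E
python3 - <<'E'
from r import *
for cams in(("top",),("scene",),("top","scene")):
    o=[a for a in obs if a[0] in cams]
    r=least_squares(lambda p:np.concatenate([proj(c,W(p,loc[k],.284))-uv for c,k,uv in o]),[.735,.135,0]);print(cams,r.x[:2],np.degrees(r.x[2]),np.round(r.fun,1))
p=r.x
b=grab_frame("top").copy();a=grab_frame("scene").copy()
ims=[]
for c,f,bx in(("scene",a,(160,180,270,330)),("top",b,(160,65,260,180))):
    x0,y0,x1,y1=bx;im=crop(f,*bx,400,545);kx,ky=400/(x1-x0),545/(y1-y0)
    for z,col in((.046,(0,0,255)),(.13,(0,255,0)),(.206,(255,0,0))):
        for l in [(-.065,-.062),(-.065,.062),(.065,.062),(.065,-.062)],:
            pts=np.array([(proj(c,W(p,q,z))-[x0+0,y0])*[kx,ky] for q in l]);cv2.polylines(im,[pts.astype(int).reshape(-1,1,2)],True,col,1)
    ims.append(im)
cv2.imwrite("pics/ov.png",np.hstack(ims))
j=[ray("top",d["xy"],0) for d in landmark_of("top","short_jar")];print(np.round(j,3))
rows(np.array([.43,-.325,.22]),pose(76+180),12)
E
```

```text
('top',) [0.73099952 0.13306379] -1.5207038074606285 [ 0.3 -0.7  0.  -0.4 -1.   0.7  0.8  0.3]
('scene',) [0.73114312 0.13787257] -2.414074289621298 [-1.6 -0.3 -0.8  0.2  0.9 -0.3  1.6 -0. ]
('top', 'scene') [0.73092796 0.1348735 ] -1.929226532326725 [-0.2 -0.9 -0.5 -0.2 -2.   0.4 -0.3  0.5 -2.1 -0.9 -0.8 -0.7  0.1 -1.2
  1.3 -1.3]
[[ 0.452 -0.324  0.   ]
 [ 0.358 -0.345  0.   ]
 [ 0.404 -0.219  0.   ]
 [ 0.551 -0.258  0.   ]]
[-0.013, -0.0221, 0.0021] [-0.0, 0.0, 3.12]
[-0.0141, -0.0213, 0.0021] [-0.0, 0.0, 3.12]
[-0.0153, -0.0205, 0.0021] [-0.0, 0.0, 3.12]
[-0.0164, -0.0197, 0.0021] [-0.0, 0.0, 3.12]
[-0.0174, -0.0187, 0.0021] [-0.0, 0.0, 3.12]
[-0.0184, -0.0178, 0.0021] [-0.0, 0.0, 3.12]
[-0.0194, -0.0167, 0.0021] [-0.0, 0.0, 3.12]
[-0.0203, -0.0157, 0.0021] [-0.0, 0.0, 3.12]
[-0.0211, -0.0145, 0.0021] [-0.0, 0.0, 3.12]
[-0.0218, -0.0134, 0.0021] [-0.0, 0.0, 3.12]
[-0.0225, -0.0122, 0.0021] [-0.0, 0.0, 3.12]
[-0.0232, -0.0109, 0.0021] [-0.0, 0.0, 3.12]
```

View pics/ov.png

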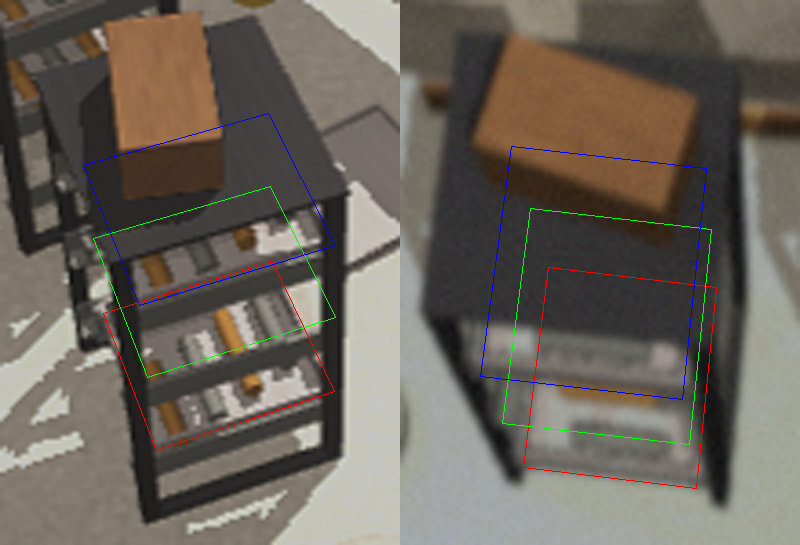

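The overlay shows tray fronts matching the top (blue) and lowest (red) outlines, and nothing at the middle (green). So the carton rack is rack_a with its middle pair free, at about (0.731, 0.135) and yaw about -2°. Next I move above the jar.

Emit:
jog_arm:
  steps:
    - [[-0.013,-0.022,0.002,0,0,3.1,1],[-0.014,-0.021,0.002,0,0,3.1,1],[-0.015,-0.0205,0.002,0,0,3.1,1],[-0.016,-0.02,0.002,0,0,3.1,1],[-0.0175,-0.019,0.002,0,0,3.1,1],[-0.0185,-0.018,0.002,0,0,3.1,1],[-0.0195,-0.017,0.002,0,0,3.1,1],[-0.02,-0.0155,0.002,0,0,3.1,1],[-0.021,-0.0145,0.002,0,0,3.1,1],[-0.022,-0.0135,0.002,0,0,3.1,1],[-0.0225,-0.012,0.002,0,0,3.1,1],[-0.023,-0.011,0.002,0,0,3.1,1]]
  newtons: 30

```text
t: 2.3
tool_pos: [0.4351, -0.3244, 0.22]
eef_rot: [-0.002, -0.6, 0.8, -0.002]
ft_force: [0.5, -0.5, 0.5]
gripper_width: 0.0857
```

```bash
python3 - <<'E'
from h import *
p,R,s=tool();print(s["t"],p,R.as_matrix().round(3).tolist())
m=camera_model("wrist");f=grab_frame("wrist");cv2.imwrite("pics/w1.png",f[:,:,::-1])
print("cam",-m["R"].T@m["t"])
for d in landmark_of("wrist","short_jar"): print(d["conf"],d["xy"],ray("wrist",d["xy"],0,m))
for d in masks_of("wrist","short_jar"): print(d["conf"],d["box"])
E
```

```text
2.3 [ 0.43511126 -0.32437156  0.21998802] [[-0.28, -0.96, -0.001], [-0.96, 0.28, -0.005], [0.005, -0.0, -1.0]]
cam [ 0.50205626 -0.34394088  0.34834148]
0.94 [280.0, 217.5] [ 0.35900271 -0.34046927  0.        ]
0.93 [241.3, 156.2] [ 0.45139334 -0.31511439  0.        ]
0.88 [188.9, 213.7] [ 0.39793695 -0.22679876  0.        ]
0.86 [171.8, 91.0] [ 0.54730139 -0.25963263  0.        ]
0.96 [162.1, 200.6, 202.1, 242.9]
0.87 [223.9, 137.0, 265.5, 186.0]
0.73 [137.9, 67.2, 189.5, 113.0]
0.63 [263.1, 206.8, 300.2, 252.2]
```

View pics/w1.png

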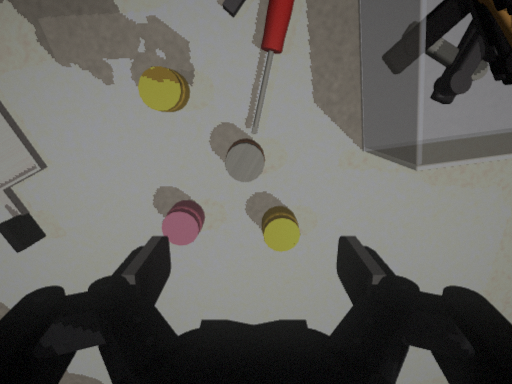

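The wrist view shows the steel lid at (244,160), the screwdriver tip above it at (255,130), and the pink and yellow jars nearer the gripper. I refine from the lid centre.

```bash
python3 - <<'E'
from h import *
m=camera_model("wrist");
print("lid wrist",ray("wrist",(244.5,160),.042,m))
b=grab_frame("top")
for u in((371,251),(372,252.5)): print("lid top guess",ray("top",u,.042))
print("proj", proj("top",[.4515,-.318,.042]),proj("top",[.4515,-.318,0]),proj("scene",[.4515,-.318,.042]))
x0,y0=355,235;im=b[y0:y0+35,x0:x0+35].astype(int);hs=cv2.cvtColor(b,cv2.COLOR_RGB2HSV)[y0:y0+35,x0:x0+35]
d=masks_of("top","short_jar")
for k in d: print(k["conf"],k["box"])
rows(np.array([.4515,-.318,.10]),pose(256),5)
E
```

```text
lid wrist [ 0.45358168 -0.31901954  0.042     ]
lid top guess [ 0.45625276 -0.31525159  0.042     ]
lid top guess [ 0.45239546 -0.3179573   0.042     ]
proj [372.01620178 252.83355784] [367.50743063 253.81684526] [249.28557853 148.64403755]
0.84 [367.6, 281.9, 389.9, 299.1]
0.74 [340.3, 207.0, 357.7, 225.3]
0.7 [324.1, 265.5, 345.0, 282.9]
0.55 [362.1, 244.5, 378.3, 261.8]
[-0.0026, -0.0029, 0.024] [0.0, -0.06, -0.41]
[-0.0026, -0.0029, 0.024] [0.0, -0.06, -0.41]
[-0.0025, -0.0029, 0.024] [0.0, -0.06, -0.41]
[-0.0025, -0.0029, 0.024] [0.0, -0.06, -0.41]
[-0.0024, -0.003, 0.024] [0.0, -0.06, -0.41]
```

Emit:
jog_arm:
  steps:
    - [[-0.003,-0.004,0.025,0,0,0,1],[-0.003,-0.004,0.025,0,0,0,1],[-0.003,-0.004,0.025,0,0,0,1],[-0.003,-0.004,0.025,0,0,0,1],[0,0,0.025,0,0,0,1],[0,0,0.025,0,0,0,1],[0,0,0.025,0,0,0,1],[0,0,0.012,0,0,0,1],[0,0,0.007,0,0,0,1],[0,0,0.003,0,0,0,1]]

```text
t: 3.38
tool_pos: [0.4456, -0.3391, 0.0191]
eef_rot: [-0.004, -0.593, 0.805, -0.008]
ft_force: [-0.1, -0.3, 1.3]
gripper_width: 0.0857
```

```bash
python3 - <<'E'
from h import *
print(tool()[0])
f=grab_frame("wrist");cv2.imwrite("pics/w2.png",f[:,:,::-1])
E
```

```text
[ 0.44563742 -0.33907306  0.01908333]
```

View pics/w2.png

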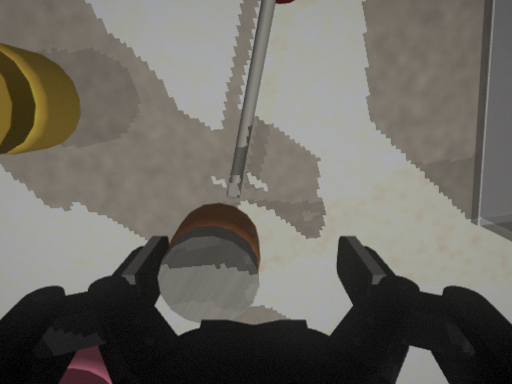

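The wrist view shows the steel-lid jar at (210,275) between the fingers but close to the left one. The descent drifted sideways. I correct by shifting along the tool's -x before closing.

Emit:
jog_arm:
  steps:
    - [[-0.007,0,0,0,0,0,1],[-0.007,0,0,0,0,0,1],[-0.006,0,-0.002,0,0,0,1],[0,0,0,0,0,0,1]]

```text
t: 3.77
tool_pos: [0.4532, -0.3206, 0.0242]
eef_rot: [-0.004, -0.592, 0.806, -0.01]
ft_force: [0.3, -0.2, -0.2]
gripper_width: 0.0855
```

```bash
python3 - <<'E'
from h import *
p,R,s=tool();print(p,R.as_matrix().round(3).tolist())
m=camera_model("wrist");f=grab_frame("wrist")
for d in landmark_of("wrist","short_jar")[:3]: print(d["conf"],d["xy"],ray("wrist",d["xy"],0,m))
for d in masks_of("wrist","short_jar")[:3]: print(d["conf"],d["box"])
E
```

```text
[ 0.45317046 -0.32061839  0.02418417] [[-0.299, -0.954, 0.006], [-0.954, 0.299, -0.021], [0.018, -0.012, -1.0]]
0.77 [81.1, 106.8] [ 0.5471596  -0.25784296  0.        ]
0.68 [250.6, 240.6] [ 0.44844509 -0.31845347  0.        ]
0.97 [1.5, 39.9, 124.9, 160.6]
0.89 [205.5, 201.5, 302.8, 322.0]
0.72 [79.6, 350.7, 107.4, 383.7]
```

Emit:
jog_arm:
  steps:
    - [[0,0,0.0,0,0,0,0],[0,0,0,0,0,0,0],[0,0,0,0,0,0,0],[0,0,0,0,0,0,0],[0,0,0,0,0,0,0],[0,0,0,0,0,0,0],[0,0,0,0,0,0,0]]
  newtons: 35

```text
t: 4.5
tool_pos: [0.4522, -0.3233, 0.0247]
eef_rot: [-0.004, -0.591, 0.806, -0.011]
ft_force: [-0.1, 0.6, 1.9]
gripper_width: 0.0443
```

```bash
python3 - <<'E'
from h import *
grab_frame("top");grab_frame("scene")
T={}
grab_frame("top")
for c in("top","scene"):
    for th,z in(("tray",0),("tray_handle",.025)):
        for d in landmark_of(c,th)[:2]: print(c,th,round(d["conf"],2),ray(c,d["xy"],z).round(4))
P=tool()[0];print(P)
rows(P+[0,0,.12],pose(256),5)
E
```

```text
top tray 0.65 [ 0.568  -0.0016  0.    ]
top tray_handle 0.89 [ 0.4451 -0.0257  0.025 ]
top tray_handle 0.44 [0.7243 0.1314 0.025 ]
scene tray 0.56 [ 0.5557 -0.0031  0.    ]
scene tray_handle 0.81 [ 0.4358 -0.0246  0.025 ]
[ 0.45218125 -0.32329046  0.02468114]
[0.0005, -0.0003, -0.024] [-0.14, -0.23, -0.7]
[0.0004, -0.0002, -0.024] [-0.14, -0.23, -0.7]
[0.0003, -0.0002, -0.024] [-0.14, -0.23, -0.7]
[0.0002, -0.0001, -0.024] [-0.14, -0.23, -0.7]
[0.0001, -0.0001, -0.024] [-0.14, -0.23, -0.7]
```

Emit:
jog_arm:
  steps:
    - [[0,0,-0.01,0,0,0,0],[0,0,-0.02,0,0,0,0],[0,0,-0.03,0,0,0,0],[0,0,-0.03,0,0,0,0],[0,0,-0.02,0,0,0,0],[0,0,0,0,0,0,0]]

```text
t: 5.35
tool_pos: [0.449, -0.3196, 0.1392]
eef_rot: [-0.006, -0.591, 0.807, -0.008]
ft_force: [1.4, 0.7, -1.2]
gripper_width: 0.0442
```

```bash
python3 - <<'E'
from h import *
p,R,s=tool();print(p,s["gripper_width"],R.as_matrix().round(3).tolist())
rows(np.array([.55,-.004,.14]),pose(256),11)
E
```

```text
[ 0.44902064 -0.31958428  0.13920248] 0.04418209835589585 [[-0.301, -0.954, 0.0], [-0.953, 0.301, -0.019], [0.018, -0.006, -1.0]]
[-0.0301, -0.0001, -0.0006] [-0.03, -0.1, -0.32]
[-0.0301, -0.0003, -0.0006] [-0.03, -0.1, -0.32]
[-0.0301, -0.0005, -0.0005] [-0.03, -0.1, -0.32]
[-0.0301, -0.0006, -0.0005] [-0.03, -0.1, -0.32]
[-0.0301, -0.0008, -0.0004] [-0.03, -0.1, -0.32]
[-0.0301, -0.001, -0.0004] [-0.03, -0.1, -0.32]
[-0.0301, -0.0011, -0.0003] [-0.03, -0.1, -0.32]
[-0.0301, -0.0013, -0.0003] [-0.03, -0.1, -0.32]
[-0.0301, -0.0015, -0.0002] [-0.03, -0.1, -0.32]
[-0.0301, -0.0016, -0.0002] [-0.03, -0.1, -0.32]
[-0.0301, -0.0018, -0.0001] [-0.03, -0.1, -0.32]
```

Emit:
jog_arm:
  steps:
    - [[-0.02,0,0,0,0,0,0],[-0.03,0,0,0,0,0,0],[-0.03,0,0,0,0,0,0],[-0.03,-0.0005,0,0,0,0,0],[-0.03,-0.0005,0,0,0,0,0],[-0.03,-0.0005,0,0,0,0,0],[-0.03,-0.0005,0,0,0,0,0],[-0.03,-0.0005,0,0,0,0,0],[-0.03,-0.0005,0,0,0,0,0],[-0.02,0,0,0,0,0,0],[0,0,0,0,0,0,0]]

```text
t: 6.27
tool_pos: [0.5372, -0.046, 0.134]
eef_rot: [-0.007, -0.587, 0.809, -0.009]
ft_force: [-0.6, 0.8, -0.4]
gripper_width: 0.0441
```

```bash
python3 - <<'E'
from h import *
p,R,s=tool();print(p,s["gripper_width"],R.as_matrix().round(3).tolist())
m=camera_model("wrist");f=grab_frame("wrist");cv2.imwrite("pics/w3.png",f[:,:,::-1])
for th,z in(("tray",0),("tray_handle",.025)):
    for d in landmark_of("wrist",th)[:2]: print(th,round(d["conf"],2),d["xy"],ray("wrist",d["xy"],z,m).round(4))
E
```

```text
[ 0.53715014 -0.04603301  0.13397812] 0.04414354048006744 [[-0.31, -0.951, -0.0], [-0.951, 0.31, -0.023], [0.022, -0.007, -1.0]]
tray 0.68 [200.6, 181.3] [ 0.5555 -0.0026  0.    ]
```

View pics/w3.png

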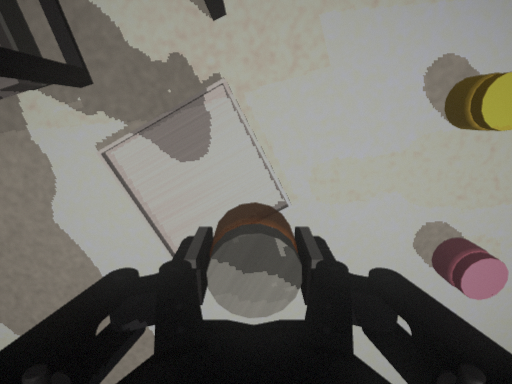

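The wrist view shows three outer tray corners at (223,80), (102,152) and (288,206), with the jar held upright at (255,260). I compute the tray pose from these corners.

```bash
python3 - <<'E'
from h import *
m=camera_model("wrist")
A,B,C=[ray("wrist",u,.012,m) for u in((224,80),(101,152),(288,206))]
print(A,B,C,np.linalg.norm(A-B),np.linalg.norm(A-C),"centre",(B+C)/2)
print("yaw",np.degrees(np.arctan2(*(B-A)[[1,0]]))-90,np.degrees(np.arctan2(*(A-C)[[1,0]])))
m=camera_model("top")
Q=[ray("top",np.array(u)/1.5625-.18,.012,m) for u in((365,293),(435,285),(373,363),(444,356))];print(np.mean(Q,0))
p,R,s=tool();T=np.array([(B+C)[0]/2,(B+C)[1]/2,p[2]]);print(R.inv().apply(T-p))
E
```

```text
[ 0.63133248 -0.0619241   0.012     ] [0.60953962 0.06073188 0.012     ] [ 0.5081176  -0.08091987  0.012     ] 0.12457695182478287 0.12467054613516075 centre [ 0.55882861 -0.010094    0.012     ]
yaw 10.074871454901427 8.764167502331404
[ 0.56213755 -0.00201087  0.012     ]
[-0.04709428 -0.00833    -0.00111894]
```

Emit:
jog_arm:
  steps:
    - [[-0.012,-0.0025,0,0,0,0,0],[-0.013,-0.0025,0,0,0,0,0],[-0.012,-0.0025,0,0,0,0,0],[-0.008,-0.002,0,0,0,0,0],[0,0,0,0,0,0,0],[0,0,0.02,0,0,0,0],[0,0,0.02,0,0,0,0],[0,0,0.02,0,0,0,0],[0,0,0.008,0,0,0,0],[0,0,0.0,0,0,0,0]]

```text
t: 7.25
tool_pos: [0.5635, -0.015, 0.0636]
eef_rot: [-0.007, -0.582, 0.813, -0.012]
ft_force: [0.4, -0.4, -1.2]
gripper_width: 0.0442
```

Emit:
jog_arm:
  steps:
    - [[-0.004,0.003,0.01,0,0,0,0],[-0.005,0.003,0.01,0,0,0,0],[0,0,0.006,0,0,0,0],[0,0,0.003,0,0,0,0],[0,0,0.0,0,0,0,0],[0,0,0.0,0,0,0,0]]

```text
t: 7.75
tool_pos: [0.562, -0.0039, 0.0339]
eef_rot: [-0.006, -0.582, 0.813, -0.013]
ft_force: [-0.6, 0.4, -0.3]
gripper_width: 0.0443
```

Emit:
jog_arm:
  steps:
    - [[0,0,0.003,0,0,0,0],[0,0,0.002,0,0,0,0],[0,0,0.0,0,0,0,0]]

```text
t: 8.0
tool_pos: [0.563, -0.0043, 0.0297]
eef_rot: [-0.005, -0.582, 0.813, -0.013]
ft_force: [0.0, 0.2, -1.1]
gripper_width: 0.0447
```

Emit:
jog_arm:
  steps:
    - [[0,0,0.002,0,0,0,0],[0,0,0.001,0,0,0,0],[0,0,0.0,0,0,0,0]]

```text
t: 8.25
tool_pos: [0.5642, -0.0046, 0.0292]
eef_rot: [-0.004, -0.581, 0.813, -0.014]
ft_force: [-0.0, -0.3, 0.0]
gripper_width: 0.0444
```

Emit:
jog_arm:
  steps:
    - [[0,0,0,0,0,0,0.7],[0,0,0,0,0,0,0.8],[0,0,0,0,0,0,0.8],[0,0,0,0,0,0,0.8],[0,0,-0.015,0,0,0,0.8],[0,0,-0.03,0,0,0,0.8],[0,0,-0.035,0,0,0,0.8],[0,0,-0.035,0,0,0,0.8],[0,0.02,-0.03,0,0,0,0.8],[0,0.03,-0.03,0,0,0,0.8],[0,0.03,-0.02,0,0,0,0.8],[0,0,0,0,0,0,0.8]]

```text
t: 9.25
tool_pos: [0.4837, 0.027, 0.2283]
eef_rot: [-0.006, -0.581, 0.814, -0.012]
ft_force: [2.0, 1.3, 0.6]
gripper_width: 0.0682
```

```bash
python3 - <<'E'
from h import *
p,R,s=tool();print(s["t"],p,R.as_matrix().round(3).tolist())
m=camera_model("wrist");f=grab_frame("wrist");cv2.imwrite("pics/w4.png",f[:,:,::-1])
for th,z in(("tray",0),("tray_handle",.025),("short_jar",.004)):
    for d in landmark_of("wrist",th)[:3]: print(th,round(d["conf"],2),d["xy"],ray("wrist",d["xy"],z,m).round(4))
E
```

```text
9.25 [0.48371994 0.02698085 0.22828201] [[-0.326, -0.945, 0.004], [-0.945, 0.326, -0.027], [0.025, -0.013, -1.0]]
tray_handle 0.8 [301.3, 189.0] [ 0.4417 -0.0264  0.025 ]
short_jar 0.89 [453.6, 168.9] [ 0.395 -0.223  0.004]
short_jar 0.81 [462.5, 34.9] [ 0.5491 -0.2556  0.004 ]
short_jar 0.7 [251.2, 99.3] [ 0.5614 -0.0033  0.004 ]
```

View pics/w4.png

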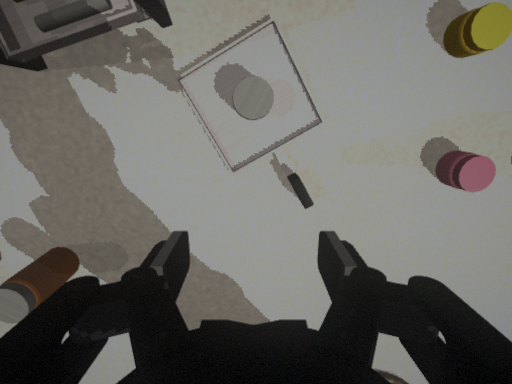

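The wrist view shows the jar standing in the tray: lid at (252,98), tray corners at (272,18), (180,78), (322,122) and (234,170), and the black grip at (299,188). I work out the handle pose and joint headroom.

```bash
python3 - <<'E'
from h import *
m=camera_model("wrist");p,R,s=tool();print(s["joint_pos"].round(3))
px=[(272,17),(180,78),(322,122),(234,171)];L=[(.065,-.065),(.065,.065),(-.065,-.065),(-.065,.065)]
def W(q,l,z): c,t=np.cos(q[2]),np.sin(q[2]);return [q[0]+c*l[0]-t*l[1],q[1]+t*l[0]+c*l[1],z]
r=least_squares(lambda q:np.concatenate([proj("wrist",W(q,l,.012),m)-u for l,u in zip(L,px)]),[.56,0,.16])
q=r.x;print(q,np.degrees(q[2]),r.fun.round(1))
print("handle from tray",W(q,(-.12,0),.025),"top seen",ray("wrist",(300,189),.037,m))
print("tray px handle",proj("wrist",W(q,(-.12,0),.04),m))
y=np.degrees(q[2])
for Y in(y+90,y+270): print(Y); rows(np.array(W(q,(-.122,0),.16)),pose(Y),12)
E
```

```text
[ 0.139  0.115 -0.295  1.76   0.063  1.279 -2.079]
[ 0.55906995 -0.00731779  0.17996016] 10.310957430400585 [ 3.2 -3.3 -7.  -0.2  5.4  0.6 -1.5  5.2]
handle from tray [np.float64(0.44100784710034324), np.float64(-0.028796639638010428), 0.025] top seen [ 0.44790708 -0.0265351   0.037     ]
tray px handle [304.04761032 194.46458598]
100.31095743040058
[0.0053, 0.0022, 0.0054] [-0.18, -0.0, 12.54]
[0.0056, 0.001, 0.0054] [-0.18, -0.0, 12.54]
[0.0057, -0.0003, 0.0054] [-0.18, -0.0, 12.54]
[0.0055, -0.0015, 0.0054] [-0.18, -0.0, 12.54]
[0.0051, -0.0027, 0.0054] [-0.18, -0.0, 12.54]
[0.0044, -0.0037, 0.0054] [-0.18, -0.0, 12.54]
[0.0034, -0.0046, 0.0053] [-0.18, -0.0, 12.54]
[0.0024, -0.0053, 0.0053] [-0.18, -0.0, 12.54]
[0.0012, -0.0057, 0.0053] [-0.18, -0.0, 12.54]
[-0.0001, -0.0058, 0.0053] [-0.18, -0.0, 12.54]
[-0.0014, -0.0057, 0.0053] [-0.18, -0.0, 12.54]
[-0.0026, -0.0052, 0.0053] [-0.18, -0.0, 12.54]
280.3109574304006
[0.0053, 0.0022, 0.0054] [0.0, -0.14, -2.46]
[0.0052, 0.0025, 0.0054] [0.0, -0.14, -2.46]
[0.0051, 0.0027, 0.0053] [0.0, -0.14, -2.46]
[0.005, 0.0029, 0.0053] [0.0, -0.14, -2.46]
[0.0049, 0.0031, 0.0053] [0.0, -0.14, -2.46]
[0.0047, 0.0033, 0.0053] [0.0, -0.14, -2.46]
[0.0046, 0.0035, 0.0053] [0.0, -0.14, -2.46]
[0.0045, 0.0037, 0.0053] [0.0, -0.14, -2.46]
[0.0043, 0.0039, 0.0053] [0.0, -0.14, -2.46]
[0.0042, 0.0041, 0.0053] [0.0, -0.14, -2.46]
[0.004, 0.0043, 0.0053] [0.0, -0.14, -2.46]
[0.0038, 0.0044, 0.0052] [0.0, -0.14, -2.46]
```

The camera sits ahead of the tool on the -y side and would meet the rack, so I use the half-turned grasp with the camera on the robot side. Joint 7 has to go the long way round, about -209° about tool z.

Emit:
jog_arm:
  steps:
    - [[0,0,0,0,0,-7,0.8],[0,0,0,0,0,-7,0.8],[0,0,0,0,0,-7,0.8],[0,0,0,0,0,-7,0.8],[0,0,0,0,0,-7,0.8],[0,0,0,0,0,-7,0.8],[0,0,0,0,0,-7,0.8],[0,0,0,0,0,-7,0.8],[0,0,0,0,0,-7,0.8],[0,0,0,0,0,-7,0.8],[0,0,0,0,0,-7,0.8],[0,0,0,0,0,-7,0.8]]

```text
t: 10.45
tool_pos: [0.4852, 0.0155, 0.2002]
eef_rot: [0.016, 0.979, -0.204, -0.017]
ft_force: [-0.5, 0.6, 0.6]
gripper_width: 0.0685
```

Emit:
jog_arm:
  steps:
    - [[0,0,0,0,0,-7,0.8],[0,0,0,0,0,-7,0.8],[0,0,0,0,0,-7,0.8],[0,0,0,0,0,-7,0.8],[0,0,0,0,0,-7,0.8],[0,0,0,0,0,-7,0.8],[0,0,0,0,0,-7,0.8],[0,0,0,0,0,-7,0.8],[0,0,0,0,0,-7,0.8],[0,0,0,0,0,-7,0.8],[0,0,0,0,0,-7,0.8],[0,0,0,0,0,-7,0.8]]

```text
t: 11.45
tool_pos: [0.4839, 0.0072, 0.1762]
eef_rot: [-0.015, 0.855, 0.517, -0.038]
ft_force: [-0.5, -0.4, 0.5]
gripper_width: 0.0683
```

```bash
python3 - <<'E'
from h import *
p,R,s=tool();print(s["t"],p,s["joint_pos"].round(3),R.as_matrix().round(3).tolist())
rows(np.array([.440,-.028,.12]),pose(100),8)
E
```

```text
11.45 [0.48391191 0.00723457 0.17616677] [ 0.375  0.23  -0.53   1.76   0.124  1.267  0.898] [[0.462, 0.883, -0.081], [0.885, -0.465, -0.015], [-0.051, -0.065, -0.997]]
[-0.0061, -0.0023, 0.0075] [-0.57, 0.2, -4.71]
[-0.0059, -0.0029, 0.0075] [-0.57, 0.2, -4.71]
[-0.0057, -0.0035, 0.0074] [-0.57, 0.2, -4.71]
[-0.0054, -0.004, 0.0074] [-0.57, 0.2, -4.71]
[-0.0051, -0.0045, 0.0073] [-0.57, 0.2, -4.71]
[-0.0047, -0.005, 0.0072] [-0.57, 0.2, -4.71]
[-0.0043, -0.0054, 0.0072] [-0.57, 0.2, -4.71]
[-0.0039, -0.0058, 0.0071] [-0.57, 0.2, -4.71]
```

Emit:
jog_arm:
  steps:
    - [[-0.006,-0.0023,0.006,-1,0.2,-4.7,0.8],[-0.006,-0.003,0.006,-1,0.2,-4.7,0.8],[-0.0055,-0.0035,0.006,-1,0.2,-4.7,0.8],[-0.0055,-0.004,0.006,-1,0.2,-4.7,0.8],[-0.005,-0.0045,0.006,-1,0.2,-4.7,0.8],[-0.0045,-0.005,0.006,-1,0.2,-4.7,0.8],[-0.0045,-0.0055,0.006,-1,0.2,-4.7,0.8],[-0.004,-0.006,0.006,-1,0.2,-4.7,0.8],[0,0,0,0,0,0,0.8]]

```text
t: 12.2
tool_pos: [0.4375, -0.0342, 0.1119]
eef_rot: [0.013, 0.63, 0.777, 0.015]
ft_force: [-0.7, 0.6, 0.2]
gripper_width: 0.0683
```

```bash
python3 - <<'E'
from h import *
p,R,s=tool();print(s["t"],p,s["joint_pos"].round(3),R.as_matrix().round(3).tolist())
m=camera_model("wrist");f=grab_frame("wrist");cv2.imwrite("pics/w5.png",f[:,:,::-1])
for d in landmark_of("wrist","tray_handle")[:3]: print(round(d["conf"],2),d["xy"],ray("wrist",d["xy"],.025,m).round(4))
print(proj("wrist",[.441,-.028,.025],m), "cam",-m["R"].T@m["t"])
rows(np.array([.440,-.028,.07]),pose(100,-7),4)
E
```

```text
12.2 [ 0.43751748 -0.03417041  0.1118795 ] [ 0.554  0.115 -0.569  2.039  0.067  0.968  1.73 ] [[-0.207, 0.978, 0.038], [0.978, 0.206, 0.007], [-0.001, 0.039, -0.999]]
0.89 [267.0, 201.5] [ 0.4395 -0.0228  0.025 ]
[260.2438282  201.89929499] cam [ 0.36325269 -0.05006317  0.23736897]
[0.0012, -0.0, 0.0109] [-1.17, -0.01, 0.4]
[0.0012, -0.0002, 0.0109] [-1.17, -0.01, 0.4]
[0.0012, -0.0005, 0.0109] [-1.17, -0.01, 0.4]
[0.0012, -0.0007, 0.0109] [-1.17, -0.01, 0.4]
```

View pics/w5.png

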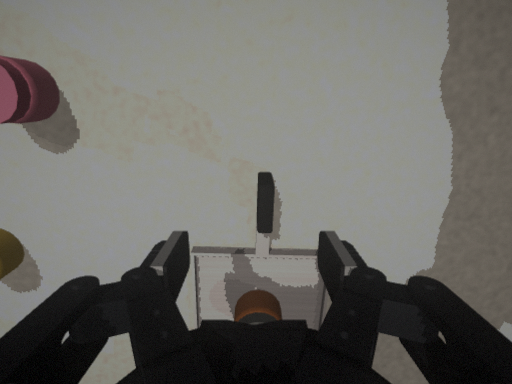

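The black grip spans (265,172)-(265,232), square to the jaws. The tray corner line is at y≈250 and the jar is upright. I descend to the grip.

Emit:
jog_arm:
  steps:
    - [[0.003,0.001,0.012,0,0,0,0.8],[0.003,0.001,0.012,0,0,0,0.8],[0.003,0,0.012,0,0,0,0.8],[0.002,0,0.012,0,0,0,0.8],[0.001,0,0.01,0,0,0,0.8],[0,0,0,0,0,0,0.8]]

```text
t: 12.8
tool_pos: [0.4478, -0.018, 0.0546]
eef_rot: [0.013, 0.639, 0.769, 0.017]
ft_force: [-0.1, -0.7, -1.2]
gripper_width: 0.0683
```

```bash
python3 - <<'E'
from h import *
p,R,s=tool();print(s["t"],p,R.as_matrix().round(3).tolist())
m=camera_model("wrist");f=grab_frame("wrist");cv2.imwrite("pics/w6.png",f[:,:,::-1])
for d in landmark_of("wrist","tray_handle")[:3]: print(round(d["conf"],2),d["xy"],ray("wrist",d["xy"],.025,m).round(4),R.inv().apply(ray("wrist",d["xy"],.025,m)-p).round(4))
E
```

```text
12.8 [ 0.44777128 -0.01802168  0.05458962] [[-0.183, 0.982, 0.041], [0.983, 0.183, 0.009], [0.001, 0.042, -0.999]]
0.64 [246.8, 216.2] [ 0.4408 -0.0235  0.025 ] [-0.0041 -0.0091  0.0292]
```

Emit:
jog_arm:
  steps:
    - [[-0.002,-0.004,0.007,0,0,0,0.8],[-0.002,-0.004,0.007,0,0,0,0.8],[-0.001,-0.002,0.007,0,0,0,0.8],[0,0,0.005,0,0,0,0.8],[0,0,0,0,0,0,0.8],[0,0,0,0,0,0,0.8]]

```text
t: 13.4
tool_pos: [0.4414, -0.0266, 0.0289]
eef_rot: [0.015, 0.64, 0.768, 0.018]
ft_force: [0.2, -0.0, 0.6]
gripper_width: 0.0681
```

Emit:
jog_arm:
  steps:
    - [[0.002,-0.002,0.003,0,0,0,0.8],[0.001,-0.001,0.003,0,0,0,0.8],[0,0,0,0,0,0,0.4],[0,0,0,0,0,0,0.2],[0,0,0,0,0,0,0],[0,0,0,0,0,0,0],[0,0,0,0,0,0,0],[0,0,0,0,0,0,0],[0,0,0,0,0,0,0]]
  newtons: 100

```text
t: 14.15
tool_pos: [0.4388, -0.0238, 0.0232]
eef_rot: [0.016, 0.64, 0.768, 0.018]
ft_force: [0.6, -0.2, -1.6]
gripper_width: 0.0106
```

```bash
python3 - <<'E'
from h import *
p,R,s=tool();print(s["t"],p,R.as_matrix().round(3).tolist(),s["gripper_width"],s["ft_force"])
for c in("top","wrist"):
    f=grab_frame(c)
    for th,z in(("tray",0),("tray_handle",.025),("short_jar",.004)):
        print(c,th,[ray(c,d["xy"],z).round(3)[:2].tolist() for d in landmark_of(c,th)[:4]])
E
```

```text
14.15 [ 0.43880067 -0.02377916  0.02319818] [[-0.181, 0.982, 0.048], [0.984, 0.181, 0.007], [-0.002, 0.049, -0.999]] 0.01063750429896324 [ 0.59746084 -0.24388479 -1.59732788]
top tray [[0.565, -0.006]]
top tray_handle []
top short_jar [[0.397, -0.224], [0.563, -0.01], [0.547, -0.262]]
wrist tray []
wrist tray_handle [[0.441, -0.024]]
wrist short_jar []
```

Gripped: the opening is 10.6 mm on the 12 mm handle, and jaw yaw 100.4° puts the tray at 10.4°. I lift a little, then carry the tray level.

```bash
cat > t.py <<'E'
from h import *
import json,sys
RK=np.array([.733,.1345,np.radians(-2)])
def save(hand=(.4405,-.0238),yaw=10.4):
    p,R,s=tool();Rt=Ro.from_euler("z",yaw,degrees=True);o=np.array([*hand,0])+Rt.apply([.12,0,0])
    json.dump([Rt.inv().apply(p-o).tolist(),(Rt.inv()*R).as_quat().tolist()],open("rel.json","w"))
def load(): a,b=json.load(open("rel.json"));return np.array(a),Ro.from_quat(b)
def tray():
    a,b=load();p,R,s=tool();Rt=R*b.inv();return p-Rt.apply(a),Rt,s
def inrack():
    o,Rt,s=tray();Z=Ro.from_euler("z",RK[2]);l=Z.inv().apply(o-[RK[0],RK[1],0])
    print("t",round(s["t"],2),"in rack",l.round(4),"ypr",(Z.inv()*Rt).as_euler("ZYX",degrees=True).round(2),"F",np.round(s["ft_force"],1),"w",round(s["gripper_width"],4))
def go(l,n):
    a,b=load();Rt=Ro.from_euler("z",RK[2]);o=Rt.apply(l)+[RK[0],RK[1],0];rows(o+Rt.apply(a),Rt*b,n)
E
python3 -c "
from t import *
save();inrack();print(load()[0]);go([-.16,0,.135],12)"
```

```text
t 14.55 in rack [-0.1696 -0.1426  0.    ] ypr [12.4  0.   0. ] F [ 1.4 -0.4 -1.1] w 0.0109
[-0.12168096  0.00034677  0.02315981]
[0.0136, 0.0041, -0.0111] [0.0, -0.05, 1.03]
[0.0137, 0.0039, -0.0111] [0.0, -0.05, 1.03]
[0.0137, 0.0036, -0.0111] [0.0, -0.05, 1.03]
[0.0138, 0.0034, -0.0111] [0.0, -0.05, 1.03]
[0.0138, 0.0031, -0.0111] [0.0, -0.05, 1.03]
[0.0139, 0.0029, -0.0111] [0.0, -0.05, 1.03]
[0.0139, 0.0026, -0.0112] [0.0, -0.05, 1.03]
[0.0139, 0.0024, -0.0112] [0.0, -0.05, 1.03]
[0.014, 0.0021, -0.0112] [0.0, -0.05, 1.03]
[0.014, 0.0019, -0.0112] [0.0, -0.05, 1.03]
[0.014, 0.0016, -0.0112] [0.0, -0.05, 1.03]
[0.014, 0.0014, -0.0112] [0.0, -0.05, 1.03]
```

Emit:
jog_arm:
  steps:
    - [[0,0,-0.005,0,0,0,0],[0,0,-0.008,0,0,0,0],[0,0,-0.012,0,0,0,0],[0,0,-0.012,0,0,0,0],[0,0,-0.005,0,0,0,0],[0,0,0,0,0,0,0]]

```text
t: 15.05
tool_pos: [0.4342, -0.0238, 0.0676]
eef_rot: [0.014, 0.639, 0.769, 0.017]
ft_force: [0.2, 1.0, -2.3]
gripper_width: 0.0104
```

```bash
python3 - <<'E'
from t import *
inrack();go([-.16,0,.135],12)
m=camera_model("wrist");f=grab_frame("wrist");cv2.imwrite("pics/w7.png",f[:,:,::-1])
o,Rt,s=tray()
for d in landmark_of("wrist","tray_handle")[:2]: print(d["xy"],proj("wrist",o+Rt.apply([-.12,0,.025]),m),d["conf"])
E
```

```text
t 15.05 in rack [-0.1743 -0.1427  0.0439] ypr [12.46  0.29  0.08] F [ 0.2  1.  -2.3] w 0.0104
[0.0135, 0.0043, -0.0074] [-0.02, -0.05, 1.04]
[0.0136, 0.004, -0.0074] [-0.02, -0.05, 1.04]
[0.0137, 0.0038, -0.0074] [-0.02, -0.05, 1.04]
[0.0137, 0.0036, -0.0074] [-0.02, -0.05, 1.04]
[0.0138, 0.0033, -0.0074] [-0.02, -0.05, 1.04]
[0.0138, 0.0031, -0.0074] [-0.02, -0.05, 1.04]
[0.0139, 0.0028, -0.0074] [-0.02, -0.05, 1.04]
[0.0139, 0.0026, -0.0075] [-0.02, -0.05, 1.04]
[0.014, 0.0023, -0.0075] [-0.02, -0.05, 1.04]
[0.014, 0.0021, -0.0075] [-0.02, -0.05, 1.04]
[0.014, 0.0018, -0.0075] [-0.02, -0.05, 1.04]
[0.014, 0.0016, -0.0075] [-0.02, -0.05, 1.04]
[253.5, 258.5] [253.11340124 258.50832599] 0.74
```

Emit:
jog_arm:
  steps:
    - [[0.007,0.002,-0.004,0,0,0.6,0],[0.012,0.003,-0.007,0,0,1.0,0],[0.014,0.003,-0.008,0,0,1.1,0],[0.014,0.003,-0.008,0,0,1.1,0],[0.014,0.003,-0.008,0,0,1.1,0],[0.014,0.003,-0.008,0,0,1.1,0],[0.014,0.002,-0.008,0,0,1.1,0],[0.014,0.002,-0.008,0,0,1.1,0],[0.014,0.002,-0.008,0,0,1.1,0],[0.012,0.001,-0.007,0,0,1.0,0],[0.006,0,-0.004,0,0,0.6,0],[0,0,0,0,0,0,0]]

```text
t: 16.15
tool_pos: [0.4364, 0.125, 0.145]
eef_rot: [0.006, 0.715, 0.699, 0.014]
ft_force: [0.7, -0.1, -2.1]
gripper_width: 0.0106
```

```bash
python3 -c "
from t import *
inrack();go([-.16,0,.132],5)"
```

```text
t 16.15 in rack [-0.1749 -0.0183  0.1192] ypr [0.71 1.21 0.78] F [ 0.7 -0.1 -2.1] w 0.0106
[0.004, 0.003, -0.0019] [-0.24, -0.16, 0.13]
[0.004, 0.003, -0.0019] [-0.24, -0.16, 0.13]
[0.004, 0.003, -0.0019] [-0.24, -0.16, 0.13]
[0.004, 0.003, -0.0019] [-0.24, -0.16, 0.13]
[0.004, 0.003, -0.0019] [-0.24, -0.16, 0.13]
```

Emit:
jog_arm:
  steps:
    - [[0.004,0.002,-0.003,-0.3,-0.2,0.1,0],[0.004,0.002,-0.003,-0.3,-0.2,0.1,0],[0.004,0.002,-0.003,-0.3,-0.2,0.1,0],[0.004,0.002,-0.003,-0.3,-0.2,0.1,0],[0.003,0.001,-0.002,-0.3,-0.2,0.1,0],[0,0,0,0,0,0,0]]

```text
t: 16.65
tool_pos: [0.445, 0.145, 0.1589]
eef_rot: [0.022, 0.718, 0.695, 0.016]
ft_force: [0.1, 0.2, -1.5]
gripper_width: 0.0109
```

```bash
python3 - <<'E'
from t import *
inrack();go([-.15,0,.129],4)
o,Rt,s=tray();fs={}
for c in("top","scene"):
    fs[c]=grab_frame(c)
    for th,l in(("tray",[0,0,0]),("tray_handle",[-.12,0,.025]),("short_jar",[0,0,.004])):
        print(c,th,proj(c,o+Rt.apply(l)).round(1),[(d["xy"],round(d["conf"],2)) for d in landmark_of(c,th)[:5]])
    print([(d["xy"],ray(c,d["xy"],.12).round(4)[:2].tolist(),round(d["conf"],2)) for d in landmark_of(c,"rack_a_free")[:3]])
cv2.imwrite("pics/pre.png",np.hstack([crop(fs["scene"],170,140,300,330,400,585),crop(fs["top"],160,65,300,270,400,585)]))
E
```

```text
t 16.65 in rack [-1.664e-01  1.000e-04  1.362e-01] ypr [ 0.08 -0.24 -0.33] F [ 0.1  0.2 -1.5] w 0.0109
[-0.0, 0.004, 0.0019] [0.06, 0.08, 0.02]
[-0.0, 0.004, 0.0019] [0.06, 0.08, 0.02]
[-0.0, 0.004, 0.0019] [0.06, 0.08, 0.02]
[-0.0, 0.004, 0.0019] [0.06, 0.08, 0.02]
top tray [203.7 192.6] [([205.9, 193.9], 0.61)]
top tray_handle [195.8 238.3] []
top short_jar [203.5 192.2] [([374.3, 290.7], 0.88), ([346.6, 217.1], 0.75), ([203.9, 190.2], 0.7), ([331.9, 273.9], 0.47)]
[([211.8, 132.9], [0.7366, 0.1374], 0.67)]
scene tray [279.4 236.2] [([279.6, 238.8], 0.83), ([278.4, 235.0], 0.38)]
scene tray_handle [322.3 217. ] [([321.8, 215.9], 0.91)]
scene short_jar [279.5 235.2] [([229.0, 174.8], 0.71), ([275.8, 172.0], 0.62), ([276.6, 233.3], 0.54), ([275.2, 147.6], 0.53)]
[([217.0, 261.9], [0.7376, 0.142], 0.94)]
```

View pics/pre.png

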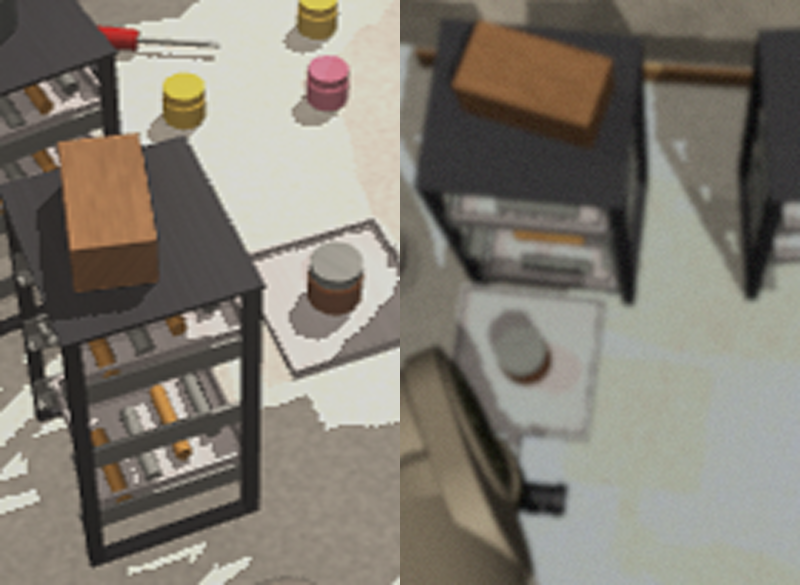

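The view shows the tray level in front of the middle rails, the jar upright (scene crop (335,275)), and tray fronts in the rack only at the top and bottom levels. I refine the rack pose by aligning its model edges to the image gradients in both cameras.

```bash
python3 - <<'E'
from t import *
from scipy.ndimage import map_coordinates
from scipy.optimize import minimize
x0,x1,w,H=-.065,.085,.083,.284
E={"top":[((x0,w,H),(x0,-w,H)),((x0,w,H),(x1,w,H)),((x0,-w,H),(x1,-w,H)),((x1,w,H),(x1,-w,H)),((x0,w,H),(x0,w,0))],
"scene":[((x0,w,H),(x0,-w,H)),((x0,w,H),(x1,w,H)),((x1,-w,H),(x1,w,H)),((x0,w,H),(x0,w,0)),((x1,w,0),(x0,w,0))]}
G={}
for c in E:
    g=cv2.GaussianBlur(cv2.cvtColor(grab_frame(c),cv2.COLOR_RGB2GRAY).astype(float),(0,0),1.2)
    g=np.minimum(g,120);G[c]=(cv2.Sobel(g,6,1,0),cv2.Sobel(g,6,0,1),camera_model(c))
def score(p,cams):
    S=0;q=(np.cos(p[2]),np.sin(p[2]))
    for c in cams:
        gx,gy,m=G[c]
        for a,b in E[c]:
            P=[proj(c,[p[0]+q[0]*X-q[1]*Y,p[1]+q[1]*X+q[0]*Y,Z],m) for X,Y,Z in(np.array(a)*(1-t)+np.array(b)*t for t in np.linspace(.05,.95,40))]
            P=np.array(P);d=P[-1]-P[0];n=np.array([-d[1],d[0]])/np.linalg.norm(d)
            S+=np.mean(np.abs(map_coordinates(gx,[P[:,1],P[:,0]],order=1)*n[0]+map_coordinates(gy,[P[:,1],P[:,0]],order=1)*n[1]))
    return -S
for cams in(("top",),("scene",),("top","scene")):
    best=min((minimize(score,[.733+i*.004,.135+j*.004,-.035],args=(cams,),method="Nelder-Mead",options=dict(initial_simplex=np.array([.733+i*.004,.135+j*.004,-.035])+np.array([[0,0,0],[.006,0,0],[0,.006,0],[0,0,.03]]))) for i in(-1,0,1) for j in(-1,0,1)),key=lambda r:r.fun)
    print(cams,best.x[:2].round(4),np.degrees(best.x[2]).round(2),round(best.fun,1))
# actual tray corner check, held tray, by model projections vs seen
o,Rt,s=tray()
for c,l in(("top",(.065,.065,.012)),("top",(.065,-.065,.012)),("scene",(-.065,.065,.012)),("scene",(.065,.065,.012))): print(c,l,proj(c,o+Rt.apply(l)).round(1))
E
```

```text
('top',) [0.7322 0.1327] -2.88 -486.5
('scene',) [0.7364 0.1366] -1.54 -627.1
('top', 'scene') [0.7355 0.1352] -1.73 -1033.1
top (0.065, 0.065, 0.012) [181.9 164.8]
top (0.065, -0.065, 0.012) [232.  169.7]
scene (-0.065, 0.065, 0.012) [314.  244.3]
scene (0.065, 0.065, 0.012) [265.8 259.4]
```

Both cameras agree on the rack to within about 2 mm of my value, with the tray on the centre line. I advance in short stages, watching force and height.

Emit:
jog_arm:
  steps:
    - [[0,0.004,0.001,0,0,0,0],[0,0.006,0.002,0,0,0,0],[0,0.006,0.002,0,0,0,0],[0,0.006,0.001,0,0,0,0],[0,0.003,0,0,0,0,0],[0,0,0,0,0,0,0]]

```text
t: 17.75
tool_pos: [0.4733, 0.1426, 0.1529]
eef_rot: [0.021, 0.719, 0.694, 0.015]
ft_force: [0.2, 0.4, -2.5]
gripper_width: 0.0106
```

```bash
python3 -c "
from t import *
inrack();go([-.11,0,.128],5)"
```

```text
t 17.75 in rack [-0.138  -0.0015  0.1301] ypr [-0.02 -0.19 -0.34] F [ 0.2  0.4 -2.5] w 0.0106
[0.0003, 0.0056, 0.0006] [0.04, 0.07, -0.0]
[0.0003, 0.0056, 0.0006] [0.04, 0.07, -0.0]
[0.0003, 0.0056, 0.0006] [0.04, 0.07, -0.0]
[0.0003, 0.0056, 0.0006] [0.04, 0.07, -0.0]
[0.0003, 0.0056, 0.0006] [0.04, 0.07, -0.0]
```

Emit:
jog_arm:
  steps:
    - [[0.0005,0.004,0,0,0,0,0],[0.0005,0.006,0,0,0,0,0],[0.0005,0.006,0,0,0,0,0],[0.0005,0.006,0,0,0,0,0],[0,0.004,0,0,0,0,0],[0,0,0,0,0,0,0]]

```text
t: 18.25
tool_pos: [0.5025, 0.1438, 0.1542]
eef_rot: [0.021, 0.719, 0.694, 0.015]
ft_force: [0.2, -0.2, -2.7]
gripper_width: 0.0105
```

```bash
python3 -c "
from t import *
inrack();go([-.08,0,.127],5)"
```

```text
t 18.25 in rack [-0.1089  0.0006  0.1314] ypr [-0.04 -0.17 -0.32] F [ 0.2 -0.2 -2.7] w 0.0105
[-0.0002, 0.0057, 0.0011] [0.03, 0.06, -0.01]
[-0.0002, 0.0057, 0.0011] [0.03, 0.06, -0.01]
[-0.0002, 0.0057, 0.0011] [0.03, 0.06, -0.01]
[-0.0002, 0.0058, 0.0011] [0.03, 0.06, -0.01]
[-0.0002, 0.0058, 0.0011] [0.03, 0.06, -0.01]
```

Emit:
jog_arm:
  steps:
    - [[0,0,0.002,0,0,0,0],[0,0,0.002,0,0,0,0],[0,0.003,0.002,0,0,0,0],[0,0.005,0.001,0,0,0,0],[0,0.005,0.001,0,0,0,0],[0,0.003,0,0,0,0,0],[0,0,0,0,0,0,0]]

```text
t: 18.83
tool_pos: [0.5202, 0.143, 0.1459]
eef_rot: [0.021, 0.719, 0.694, 0.015]
ft_force: [0.1, -0.1, -2.2]
gripper_width: 0.0109
```

```bash
python3 -c "
from t import *
inrack();go([-.06,0,.124],5)"
```

```text
t 18.83 in rack [-0.0913  0.0005  0.123 ] ypr [-0.03 -0.14 -0.35] F [ 0.1 -0.1 -2.2] w 0.0109
[-0.0001, 0.0063, 0.0001] [0.03, 0.07, -0.0]
[-0.0001, 0.0063, 0.0001] [0.03, 0.07, -0.0]
[-0.0001, 0.0063, 0.0001] [0.03, 0.07, -0.0]
[-0.0001, 0.0063, 0.0001] [0.03, 0.07, -0.0]
[-0.0001, 0.0063, 0.0001] [0.03, 0.07, -0.0]
```

Height is 3 mm above the ledge, centred, with no contact. I keep going.

Emit:
jog_arm:
  steps:
    - [[0,0.004,0,0,0,0,0],[0,0.006,0,0,0,0,0],[0,0.006,0,0,0,0,0],[0,0.006,0,0,0,0,0],[0,0.006,0,0,0,0,0],[0,0.006,0,0,0,0,0],[0,0.004,0,0,0,0,0],[0,0,0,0,0,0,0]]

```text
t: 19.5
tool_pos: [0.5631, 0.1412, 0.148]
eef_rot: [0.021, 0.719, 0.694, 0.015]
ft_force: [-0.1, 0.7, -2.4]
gripper_width: 0.0105
```

```bash
python3 -c "
from t import *
inrack();go([-.02,0,.123],5)"
```

```text
t 19.5 in rack [-4.830e-02  1.000e-04  1.252e-01] ypr [-0.09 -0.16 -0.33] F [-0.1  0.7 -2.4] w 0.0105
[-0.0001, 0.0056, 0.0007] [0.03, 0.07, -0.01]
[-0.0001, 0.0056, 0.0007] [0.03, 0.07, -0.01]
[-0.0001, 0.0056, 0.0007] [0.03, 0.07, -0.01]
[-0.0001, 0.0056, 0.0007] [0.03, 0.07, -0.01]
[-0.0001, 0.0056, 0.0006] [0.03, 0.07, -0.01]
```

Emit:
jog_arm:
  steps:
    - [[0,0.004,0.001,0,0,0,0],[0,0.006,0.001,0,0,0,0],[0,0.006,0.001,0,0,0,0],[0,0.006,0.001,0,0,0,0],[0,0.005,0,0,0,0,0],[0,0.003,0,0,0,0,0],[0,0,0,0,0,0,0]]

```text
t: 20.08
tool_pos: [0.5964, 0.1398, 0.1447]
eef_rot: [0.021, 0.72, 0.694, 0.015]
ft_force: [0.4, 0.1, -1.5]
gripper_width: 0.0101
```

```bash
python3 -c "
from t import *
inrack();go([0,0,.121],4)"
```

```text
t 20.08 in rack [-1.500e-02 -1.000e-04  1.218e-01] ypr [-0.09 -0.11 -0.34] F [ 0.4  0.1 -1.5] w 0.0101
[-0.0, 0.0038, 0.0003] [0.03, 0.09, -0.02]
[-0.0001, 0.0038, 0.0003] [0.03, 0.09, -0.02]
[-0.0001, 0.0038, 0.0003] [0.03, 0.09, -0.02]
[-0.0001, 0.0038, 0.0003] [0.03, 0.09, -0.02]
```

Emit:
jog_arm:
  steps:
    - [[0,0.003,0.0005,0,0,0,0],[0,0.003,0.0005,0,0,0,0],[0,0.003,0.0005,0,0,0,0],[0,0.003,0.0005,0,0,0,0],[0,0,0,0,0,0,0]]

```text
t: 20.5
tool_pos: [0.6096, 0.1398, 0.1436]
eef_rot: [0.021, 0.719, 0.694, 0.015]
ft_force: [0.3, -0.1, -2.2]
gripper_width: 0.0104
```

```bash
python3 -c "
from t import *
inrack()"
```

```text
t 20.5 in rack [-0.0018  0.0003  0.1207] ypr [-0.06 -0.13 -0.33] F [ 0.3 -0.1 -2.2] w 0.0104
```

Emit:
jog_arm:
  steps:
    - [[0,0.002,0.0008,0,0,0,0],[0,0.002,0.0005,0,0,0,0],[0,0,0,0,0,0,0]]

```text
t: 20.75
tool_pos: [0.6107, 0.1401, 0.1437]
eef_rot: [0.019, 0.719, 0.695, 0.012]
ft_force: [1.4, -0.1, 0.0]
gripper_width: 0.0107
```

Emit:
jog_arm:
  steps:
    - [[0,0.002,0.0005,0,0,0,0],[0,0.002,0,0,0,0,0]]

```text
t: 20.92
tool_pos: [0.6109, 0.1399, 0.1435]
eef_rot: [0.018, 0.719, 0.695, 0.009]
ft_force: [-14.8, -3.2, 6.6]
gripper_width: 0.0107
```

The force of -15 N in x with no further travel at x ≈ 0.611 matches the rear stop at the expected home position. I open and withdraw.

Emit:
jog_arm:
  steps:
    - [[0,0,0,0,0,0,0.3],[0,0,0,0,0,0,0.4],[0,0,0,0,0,0,0.4],[0,0,0,0,0,0,0.4],[0,0,0,0,0,0,0.4]]

```text
t: 21.33
tool_pos: [0.6123, 0.1402, 0.1449]
eef_rot: [0.019, 0.719, 0.695, 0.01]
ft_force: [-0.3, 1.0, -0.4]
gripper_width: 0.0341
```

Emit:
jog_arm:
  steps:
    - [[0,0,-0.008,0,0,0,0.4],[0,-0.001,-0.015,0,0,0,0.4],[0,-0.002,-0.02,0,0,0,0.4],[0,-0.01,-0.02,0,0,0,0.4],[0,-0.02,-0.01,0,0,0,0.4],[0,-0.03,0,0,0,0,0.4],[0,-0.03,0,0,0,0,0.4],[0,-0.02,0,0,0,0,0.4],[0,0,0,0,0,0,0.4]]

```text
t: 22.08
tool_pos: [0.4942, 0.1458, 0.2204]
eef_rot: [0.02, 0.719, 0.695, 0.013]
ft_force: [0.3, -0.2, -0.4]
gripper_width: 0.0345
```

```bash
python3 - <<'E'
from t import *
s=tool()[2];print(s["t"],s["ft_force"],s["tool_pos"])
fs={}
H=np.array([RK[0]-.12*np.cos(RK[2]),RK[1]-.12*np.sin(RK[2]),.145])
for c in("scene","top","wrist"):
    m=camera_model(c);fs[c]=grab_frame(c)
    print(c,"home handle px",proj(c,H,m).round(1),[(np.round(d["xy"],1),ray(c,d["xy"],.145,m).round(4)[:2],round(d["conf"],2)) for d in landmark_of(c,"tray_handle")[:2]])
cv2.imwrite("pics/end.png",np.hstack([crop(fs["scene"],170,170,290,330,300,400),cv2.resize(fs["wrist"][:,:,::-1],(500,400))]))
E
```

```text
22.0833 [ 0.28342247 -0.20678032 -0.4016097 ] [0.49424293 0.14581806 0.22041547]
scene home handle px [262.6 239. ] [(array([264.4, 238.2]), array([0.6079, 0.1381]), 0.89)]
top home handle px [205.7 174.3] [(array([204.9, 174.3]), array([0.6129, 0.1408]), 0.65), (array([386.6, 175.4]), array([ 0.642 , -0.3244]), 0.45)]
wrist home handle px [252.8 321.7] [(array([254.2, 324.2]), array([0.6159, 0.1398]), 0.75)]
```

View pics/end.png

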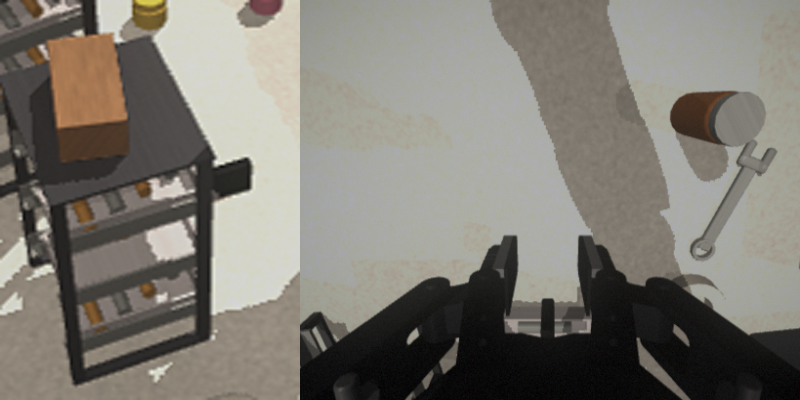

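```bash
python3 - <<'E'
from t import *
for c in("scene","top"):
    grab_frame(c)
    print(c,"expect base/top px",proj(c,[RK[0],RK[1],.124]).round(1),proj(c,[RK[0],RK[1],.166]).round(1),[(np.round(d["xy"],1).tolist(),round(d["conf"],2)) for d in landmark_of(c,"short_jar")])
f=grab_frame("scene");h=cv2.cvtColor(f,cv2.COLOR_RGB2HSV)
x0,y0=195,238
for y in range(238,286,3): print(y,[ "%d,%d,%d"%tuple(f[y,x]) for x in range(196,254,5)])
E
```

```text
scene expect base/top px [217.6 258.1] [216.8 247.2] [([227.5, 177.6], 0.68), ([274.6, 170.0], 0.67), ([272.9, 147.0], 0.63)]
top expect base/top px [212.6 133.7] [210.8 127.6] [([346.6, 214.1], 0.61), ([329.8, 271.5], 0.59), ([376.2, 292.4], 0.52), ([203.1, 172.6], 0.34)]
238 ['48,45,44', '47,44,43', '48,45,43', '48,45,44', '76,72,72', '74,71,70', '77,73,72', '75,72,71', '55,52,52', '84,79,75', '102,94,90', '47,46,43']
241 ['48,45,44', '47,44,43', '58,54,53', '75,71,70', '75,71,70', '76,73,71', '59,56,58', '143,133,127', '86,82,76', '201,195,188', '95,88,85', '47,45,43']
244 ['75,72,71', '74,70,69', '72,68,68', '74,69,68', '59,56,55', '82,76,73', '121,86,48', '217,211,205', '219,210,202', '213,208,200', '118,108,104', '47,46,43']
247 ['74,70,69', '74,70,70', '56,53,52', '63,59,56', '67,65,60', '131,121,116', '87,61,35', '218,213,206', '212,200,192', '211,206,198', '111,104,99', '47,46,44']
250 ['58,55,55', '79,59,37', '113,105,100', '119,110,104', '93,90,84', '129,120,115', '126,117,112', '124,115,108', '104,96,91', '97,90,86', '150,146,136', '46,45,43']
253 ['74,69,66', '125,87,47'
[... 1086 characters left out ...]
,198,190', '154,149,140', '45,43,42']
274 ['38,35,34', '127,118,113', '126,117,111', '128,118,113', '128,118,113', '127,118,113', '126,117,112', '123,115,109', '132,123,117', '62,60,56', '69,68,63', '45,43,42']
277 ['38,36,36', '129,120,114', '127,118,112', '130,119,114', '127,118,111', '128,119,113', '99,94,88', '67,65,61', '68,66,61', '68,67,62', '79,75,70', '44,43,41']
280 ['39,37,36', '130,120,115', '126,117,112', '127,119,112', '113,106,101', '74,70,65', '69,67,62', '67,64,60', '73,70,66', '96,89,85', '77,72,68', '44,43,40']
283 ['39,36,35', '130,120,115', '116,109,103', '73,71,66', '66,64,60', '67,64,60', '69,65,60', '104,93,82', '128,119,113', '131,120,115', '126,116,111', '42,41,39']
```

The tray is home on the middle rails in the scene crop, with its handle at (262,239) px, but the jar is hidden behind the side rail and top tray. I tilt the wrist to look into the bay and let the network check for the jar.

Emit:
jog_arm:
  steps:
    - [[0,0,0,-5,0,0,0.4],[0,0,0,-6,0,0,0.4],[0,0,0,-6,0,0,0.4],[0,0,0,-6,0,0,0.4],[0,0,0,-6,0,0,0.4],[0,0,0,-5,0,0,0.4],[0,0,0,0,0,0,0.4]]

```text
t: 23.22
tool_pos: [0.4992, 0.1452, 0.2175]
eef_rot: [0.234, 0.68, 0.657, 0.224]
ft_force: [-0.6, -0.3, -1.8]
gripper_width: 0.0343
```

```bash
python3 - <<'E'
from t import *
p,R,s=tool();print(s["t"],p,R.as_matrix().round(2).tolist(),s["ft_force"].round(1))
m=camera_model("wrist");f=grab_frame("wrist");print("cam",-m["R"].T@m["t"])
X=np.array([RK[0],RK[1],.124]);print("expect",proj("wrist",X,m).round(1),proj("wrist",X+[0,0,.042],m).round(1))
print([(np.round(d["xy"],1).tolist(),round(d["conf"],2)) for d in landmark_of("wrist","short_jar")])
print([(np.round(d["box"],1).tolist(),round(d["conf"],2)) for d in masks_of("wrist","short_jar")])
E
```

```text
23.2167 [0.49918823 0.14518281 0.21752625] [[0.04, 0.79, 0.61], [1.0, -0.03, -0.02], [-0.0, 0.61, -0.79]] [-0.6 -0.3 -1.8]
cam [0.36429398 0.14961124 0.27580385]
expect [252.1 258.8] [251.9 289.9]
[([248.1, 256.9], 0.71)]
[([230.6, 250.7, 268.6, 297.7], 0.85)]
```

The network finds the jar at (248,257), where an upright jar should be. As it's nearly as wide as it is tall, I check that the steel lid is at its top end (the image is upside down, so larger rows).

```bash
python3 - <<'E'
from t import *
f=grab_frame("wrist").astype(int)
for y in range(246,304,4): print(y,[ "%d,%d,%d"%tuple(f[y,x]) for x in range(226,276,8)])
m=camera_model("wrist")
for c in(0,):
    for th,z in(("tray",.12),("tray_handle",.145)): print(th,[(ray("wrist",d["xy"],z,m).round(4)[:2],round(d["conf"],2)) for d in landmark_of("wrist",th)[:2]])
E
```

```text
246 ['189,178,171', '189,177,171', '190,179,171', '40,36,34', '156,147,142', '188,176,170', '201,188,181']
250 ['142,134,129', '190,178,171', '190,179,171', '131,113,104', '144,135,128', '188,177,171', '204,191,183']
254 ['116,107,104', '114,107,103', '97,59,37', '98,61,38', '87,54,34', '95,82,76', '127,119,114']
258 ['116,109,104', '110,98,93', '99,61,37', '100,62,40', '89,59,39', '70,48,34', '130,122,116']
262 ['114,107,103', '101,85,77', '102,63,40', '96,59,36', '89,57,38', '70,46,33', '129,121,116']
266 ['113,106,101', '93,72,60', '98,59,35', '99,60,38', '87,55,35', '69,46,34', '127,119,114']
270 ['111,103,100', '96,74,60', '115,69,41', '128,79,47', '109,67,42', '68,45,32', '129,121,115']
274 ['97,90,88', '99,72,54', '90,73,61', '76,73,69', '84,72,63', '94,57,35', '97,92,88']
278 ['119,97,86', '110,93,83', '70,67,63', '75,71,68', '70,67,62', '63,61,57', '115,93,82']
282 ['121,78,53', '116,79,57', '74,72,67', '83,79,75', '74,71,66', '61,59,56', '123,80,54']
286 ['135,88,58', '105,77,59', '86,83,78', '87,84,79', '86,83,78', '83,80,74', '123,80,54']
290 ['125,82,57', '125,81,55', '82,81,75', '83,81,76', '86,83,78', '119,81,59', '129,85,58']
294 ['132,86,58', '131,86,57', '131,87,58', '128,84,57', '122,81,55', '121,80,55', '120,79,53']
298 ['126,82,55', '117,76,54', '115,76,50', '117,78,53', '127,84,58', '127,84,58', '122,79,52']
302 ['133,121,115', '135,124,119', '137,126,121', '137,125,119', '137,126,120', '137,125,120', '139,129,124']
tray [(array([0.7457, 0.1333]), 0.56)]
tray_handle [(array([0.6157, 0.1418]), 0.68)]
```

Amber is below and the steel lid is on top, so the jar is upright. The handle is at its home position and nothing touches the robot. I hand in.

```bash
python3 -c "
from bench import *
print(sign_off())"
```

```text
the job is handed in; nothing more can be done
None
```

I put the steel-lidded short jar in the loose tray and slid the tray by its handle onto the empty middle rails of rack_a, the rack with the carton on top. I then let go, backed off and handed in at about 23.5 s.

**Last checks:**
- **Stop:** the tray met the rear stop with about -15 N along x at the expected depth.
- **Handle:** the three cameras put the handle within about 6 mm of its home position. The tray's origin in the last wrist view was less consistent, about 10 mm deeper than expected, at low confidence.
- **Jar:** with the wrist tilted to look into the bay, the network found the jar where it should stand, amber below and steel lid on top, so upright. The scene and top cameras could not see it behind the rail and the top tray.
- **Other objects:** I touched nothing else on purpose. During the descent onto the jar the arm drifted about 2 cm sideways, so a finger may have touched the short jar before I corrected it. I ran no separate final check that every other object stayed in place.

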